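Clamp the clear bottle with the turnbuckle sleeve

ROBOT

A 6-joint arm with a two-finger parallel gripper is mounted at the origin on a cart in front of the work surface, level with it; the furniture and walls round the work are solid. World frame = base frame: x ahead of the robot, y to its left, z up, the work surface at z = 0. Lengths are in m, angles in rad, forces in N, time in s.
With the tool pointing down it reaches from about 0.375 to 0.9 m from the base axis. Payload 3.1 kg.
Tool frame: the origin (TCP) lies midway between the tips of the shut fingers; the grasp point (between the pads) lies robot.grip_point_offset behind it (robot.grip_point_offset is the distance from the TCP to the grasp point, in m); z points along the fingers, y is the direction in which the jaws open and shut (so a half turn about z gives the same grasp; the last joint's range is limited). The gripper opens to 87 mm and grips with 3 to 60 N. Pads are 19 mm wide; open, the fingers measure 117 mm over their backs; the gripper's body (75 mm by 190 mm) begins 51 mm behind the grasp point.
Start: joints at [-1.421, 0.527, 1.433, -0, 1.181, -0.178], TCP at [0.201, -0.592, 0.223] pointing down, gripper open.
Joint ranges: [-3.08, 3.08], [-0.75, 2.2], [0.22, 2.44], [-1.43, 4.57], [0, 2.65], [-2.85, 2.85]. Speed limits (rad/s): [2.79, 2.79, 3.14, 3.14, 3.14, 3.14].

INTERFACE

Orientations are given as a unit quaternion [x, y, z, w].
In Python, from rig import robot, cams, hand_in gives the robot as it stands. The module is installed in compiled form; this text tells all that it offers.
- The arm moves only by the tool send_rows, never from a script. Its argument "steps" is one flat list of numbers, 5 for each row, row after row: the finger opening in m, from 0 to 0.087, then the shift along the tool's x, y, z in m, then the turn about the tool's z in rad. A call has 1 to 8 rows; each row is the pose to reach, as a shift and turn from the pose measured when the call began, along the tool's axes at that moment; what a row does not reach only later rows make up. A row lasts 1/8 s, in which the tool goes at most 62.5 mm and 10.7 degrees, less where a joint would pass 70% of its speed; a pose out of reach is approached as far as the arm can. A call with a gripper value outside its range is refused whole. The fingers move at their own pace and stop on an object; "force" is the grip in N (left out, the last holds). Time passes only in rows, so rows that repeat a pose let the fingers close. It gives the time, the measured TCP pose, the force and the opening at its end, in the units of the state.
- robot.get_obs(): the state, without advancing time (a new reading comes with each control period).
- cams.camera(name): name is "scene" or "side" or "wrist"; returns a dict with "color" (420x560x3 uint8, red, green, blue), "range_z" (420x560 float32, m along the optical axis (not along the pixel's ray), 0 where there is no reading), "intrinsics" (3x3 intrinsics, pixels), "extrinsics" (4x4, takes a point from camera to world coordinates). Camera axes: x right, y down, z forward; pixel columns grow to the right and rows downward; lengths in m; the calibration is good to about 2 mm. A picture is of the moment at which its call begins.
- hand_in(): hands the job in, once; it reports no verdict.
The state is a dict: "time": time; "q": joint angles; "joint_velocities": joint speeds; "joint_torque": joint torques, N m; "position": TCP position; "tool_rot": TCP orientation; "ft_force": force on the tool from outside, world axes, zero at the start; "moment": the same for the moment, N m; "grip_width": finger opening in m.
Only numpy, scipy, OpenCV 4.12 (cv2) and the standard library are available. Lean on these libraries where they do the work, as an engineer would, in place of code of your own. Each camera call takes 0.05 s, during which the arm holds its last target.

TASK

Stand the small clear bottle with the blue cap (not the amber one) upright on the round black mark between the open jaws of the bottle clamp. Then swing the orange-ended handle of the turnbuckle sleeve up and over towards the bottle, all the way to its stop, so that both threaded ends draw in together and the jaws hold the bottle, and let go.

Things in the scene. Friction and masses are not known exactly. Their poses are not given: they have to be found in the camera images.
- clear_bottle: clear reagent bottle with blue screw cap, loose, 0.2 kg, 57 mm across, 111 mm high; cap 53 mm across, from 87 to 111 mm above the foot (grip it there from above, any yaw). Origin: centre of its underside, z up. The same shape in amber with a black cap is a bystander.
- clamp: fixed bottle clamp. Origin: on the bench under the middle of the black mark (57 mm); z up. Base 10 mm thick, x -50..140, y -110..110 mm. Blue jaw arms, 60 mm high, at y = +-59..75 mm; sprung rubber pads (ends bent inward) 77 mm apart when open (10 mm free each side of the bottle), 60 mm high. Steel sleeve along y at x = 100, z = 45 mm in grey bearings 64 mm high; threaded ends run to both arms.
- sleeve (a joint): turn of the sleeve about its axis (along the clamp's y at x = 100, z = 45 mm). 0: open, handle leaning 78 degrees from upright away from the bottle (+x). Grows as the handle swings up and over towards the bottle, to a stop at 1.745 rad (22 degrees past upright). Each jaw draws in 7.16 mm per rad, meeting the bottle at 1.4. Swinging takes 2 to 4 N at the handle, which stays where left.
- handle_grip (a point): centre of the orange disc at the end of the 8 mm handle bar, 85 mm from the sleeve's axis. Disc 23 mm across, 16 mm thick, flat faces along the clamp's +y and -y: pinch these from above and lead it along the arc; it pivots between the fingers, so they need not tilt. In the clamp's frame: x 183, z 63 mm at the start; x 68, z 124 mm at the stop.

How it is judged:
At the end, for the whole second after the job is handed in: The sleeve's handle is within about 10 degrees of its closed stop (joint above 1.56 rad), and the clear bottle stands at rest and upright (within 7 degrees) on the clamp's base between the closed jaws, its centre within 15 mm of the middle of the mark and its underside 5 to 17 mm above the bench (value of joint sleeve above 1.56 rad and horizontal distance between clear_bottle and clamp below 0.015 m and z of clear_bottle in the frame of clamp between 0.005 and 0.017 m and angle between clear_bottle's own z axis and vertical below 0.12 rad and linear speed of clear_bottle below 0.02 m/s); the robot touches nothing.
It also fails if it takes over 64 s, if anything falls off the work surface, if the arm or the gripper's body presses on something with over 40 N, if the wrist force passes 120 N, or if a joint passes its speed limit or range.

## Working session

There is one attempt and no reset: what is moved stays moved. The work goes in short steps, Python scripts to look and compute and a tool call to move; the robot and the scene stay as the last step left them, time stands still between calls to the robot, and variables do not carry over. Pictures are saved under pics/ and viewed, and the job is handed in when it is done.

Besides the shell and the picture viewer there is one more tool, called as name(argument=value, ...) on one line, values as JSON. send_rows: Moves the arm, as the interface text tells. Its arguments: {"type":"object","properties":{"steps":{"type":"array","items":{"type":"number"}},"force":{"type":"number"}},"required":["steps"]}

```bash
mkdir -p pics; python3 - <<'E'
from rig import robot,cams
import cv2,numpy as np
print(robot.get_obs(), robot.grip_point_offset)
for n in ["scene","side","wrist"]:
    c=cams.camera(n); cv2.imwrite(f"pics/{n}0.png",c["color"][:,:,::-1]); np.savez(f"pics/{n}0.npz",**c)
    print(n,c["extrinsics"].round(3).tolist(),c["intrinsics"].tolist())
E
```

```text
{'time': 0.0, 'q': array([-1.42149584e+00,  5.28506407e-01,  1.43387326e+00, -1.20137898e-05,
        1.18139143e+00, -1.78501031e-01]), 'joint_velocities': array([-1.28804510e-03,  3.89200429e-04, -2.32637240e-04, -2.27166028e-03,
        1.71688698e-05,  1.23625052e-03]), 'joint_torque': array([-3.60322410e-04, -4.40042675e+01, -1.76592475e+01,  6.31595543e-02,
        5.81454264e-02, -1.66837881e-04]), 'position': array([ 0.20114183, -0.59098961,  0.22155615]), 'tool_rot': array([ 9.86597354e-01,  1.63170077e-01,  1.03482112e-05, -1.08918331e-03]), 'ft_force': array([ 0.77430434, -0.39725011, -0.907332  ]), 'moment': array([-0.01612452,  0.00550358, -0.03544908]), 'grip_width': 0.0872457748207917} 0.0187
scene [[-0.81, -0.255, 0.528, 0.046], [-0.586, 0.339, -0.736, 0.659], [0.009, -0.906, -0.424, 0.491], [0.0, 0.0, 0.0, 1.0]] [[529.2099747293946, 0.0, 283.49563147072774], [0.0, 529.2099747293946, 210.69876975334148], [0.0, 0.0, 1.0]]
side [[-0.867, -0.326, 0.378, 0.15], [-0.499, 0.551, -0.669, 0.61], [0.01, -0.769, -0.64, 0.721], [0.0, 0.0, 0.0, 1.0]] [[543.9409892374644, 0.0, 278.1985431041872], [0.0, 543.9409892374644, 205.75807112426335], [0.0, 0.0, 1.0]]
wrist [[0.323, -0.901, -0.288, 0.282], [-0.946, -0.308, -0.098, -0.564], [-0.001, 0.304, -0.953, 0.384], [0.0, 0.0, 0.0, 1.0]] [[361.2071760776079, 0.0, 273.8692339129843], [0.0, 361.2071760776079, 208.42091495526807], [0.0, 0.0, 1.0]]
```

View pics/scene0.png

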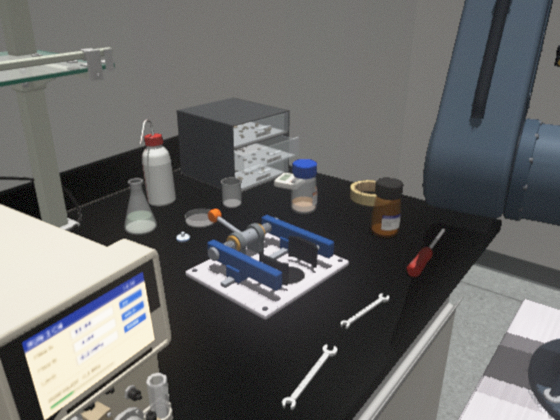

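View pics/side0.png

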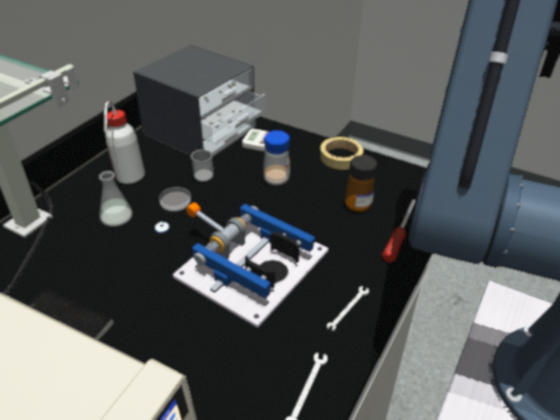

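View pics/wrist0.png

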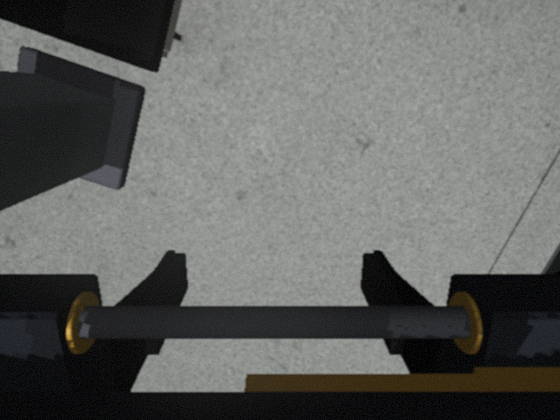

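The scene view shows the clear bottle's cap near (304,168), the clamp base with corners near (190,270), (266,308), (347,263), and the orange disc at (214,215). The side view shows the cap at (277,141), the disc at (194,210) and the mark at about (274,272). I'll enlarge these.

```bash
python3 - <<'E'
import cv2
for n,(x,y,w,h) in {"scene":(170,140,200,180),"side":(150,110,200,220)}.items():
    i=cv2.imread(f"pics/{n}0.png")[y:y+h,x:x+w]
    s=4 if h==180 else 2.7
    i=cv2.resize(i,None,fx=s if h==180 else 2.7,fy=s*0.83 if h==180 else 2.7,interpolation=cv2.INTER_CUBIC) if False else cv2.resize(i,None,fx=3.3 if h==180 else 2.7,fy=3.3 if h==180 else 2.7,interpolation=cv2.INTER_CUBIC)
    s=3.3 if h==180 else 2.7
    for k in range(0,w,20): cv2.putText(i,str(x+k),(int(k*s),8),0,.3,(0,255,255)); cv2.line(i,(int(k*s),10),(int(k*s),14),(0,255,255))
    for k in range(0,h,20): cv2.putText(i,str(y+k),(0,int(k*s)+4),0,.3,(0,255,255)); cv2.line(i,(20,int(k*s)),(24,int(k*s)),(0,255,255))
    cv2.imwrite(f"pics/{n}0c.png",i)
E
```

```text
(no output)
```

View pics/scene0c.png

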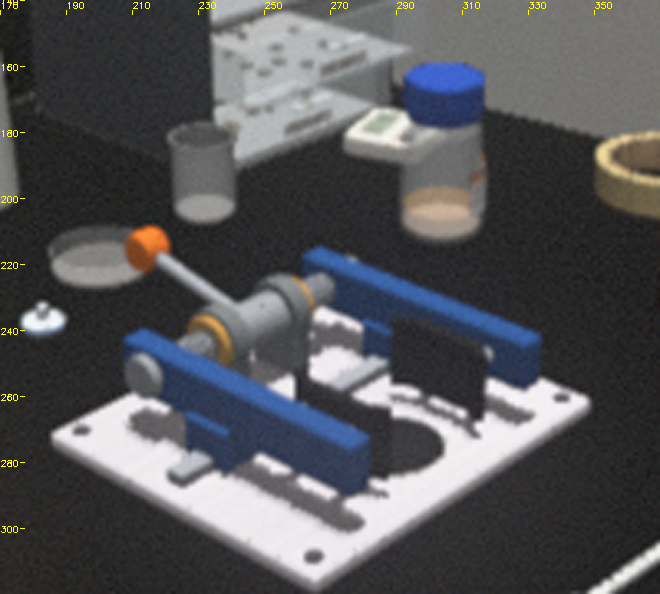

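View pics/side0c.png

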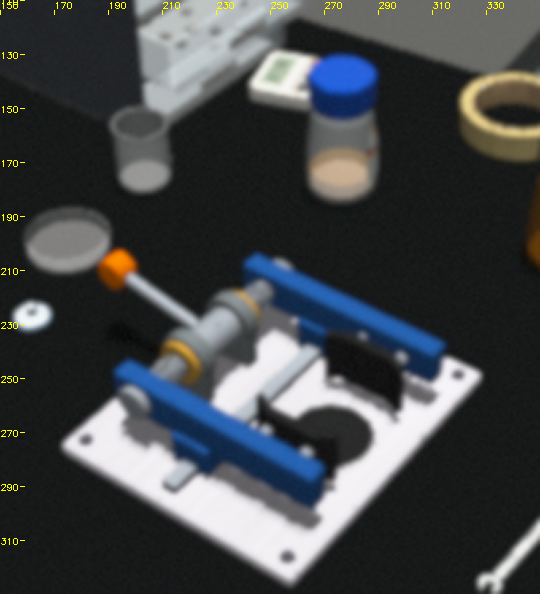

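```bash
cat > h.py <<'E'
import numpy as np
from scipy.optimize import least_squares
def proj(c,P):
    E=np.linalg.inv(c["extrinsics"]); p=(E[:3,:3]@np.asarray(P).T).T+E[:3,3]; q=(c["intrinsics"]@p.T).T
    return q[:,:2]/q[:,2:]
def ray(c,u,z):
    d=c["extrinsics"][:3,:3]@np.linalg.inv(c["intrinsics"])@[u[0],u[1],1]; o=c["extrinsics"][:3,3]
    return o+d*(z-o[2])/d[2]
def clampP(v,pts):
    x,y,a=v; R=np.array([[np.cos(a),-np.sin(a),0],[np.sin(a),np.cos(a),0],[0,0,1]])
    return (R@np.asarray(pts).T).T+[x,y,0]
E
python3 - <<'E'
from h import *
S={n:np.load(f"pics/{n}0.npz") for n in ["scene","side"]}
S={n:{k:v[k] for k in v} for n,v in S.items()}
off={"scene":(170,140,3.3),"side":(150,110,2.7)}
px=lambda n,l:np.array([[off[n][0]+a/off[n][2],off[n][1]+b/off[n][2]] for a,b in l])
loc=np.array([[140,110,10],[-50,110,10],[-50,-110,10]])/1000
ob={"scene":px("scene",[(52,435),(316,580),(589,402)]),"side":px("side",[(63,445),(291,578),(481,375)])}
for n in S: print(n,[ray(S[n],u,.01).round(4).tolist() for u in ob[n]])
r0=lambda v,ns: np.concatenate([(proj(S[n],clampP(v,loc))-ob[n]).ravel() for n in ns])
for ns in (["scene"],["side"],["scene","side"]):
    f=least_squares(r0,[.4,.1,-.5],args=(ns,)); print(ns,f.x,f.fun.round(1))
v=f.x
disc={"scene":px("scene",[(148,250)]),"side":px("side",[(118,269)])}
cap={"scene":px("scene",[(444,78)]),"side":px("side",[(343,75)])}
foot={"scene":px("scene",[(441,222)]),"side":px("side",[(340,180)])}
def tri(o): return least_squares(lambda P:np.concatenate([(proj(S[n],[P])-o[n]).ravel() for n in S]),[.4,0,.1])
a=v[2];R=np.array([[np.cos(a),-np.sin(a),0],[np.sin(a),np.cos(a),0],[0,0,1]])
for nm,o,z in(("disc",disc,.063),("cap",cap,.111),("foot",foot,.0)):
    t=tri(o); print(nm,t.x,t.fun.round(1),"clampframe",(R.T@(t.x-[v[0],v[1],0])).round(4),[ray(S[n],o[n][0],z).round(4).tolist() for n in S])
print("mark side",ray(S["side"],px("side",[(332,437)])[0],.01), "tool to check")
for n in S: print(n, "mark", proj(S[n],clampP(v,[[0,0,.01]])), "disc",proj(S[n],clampP(v,[[.183,0,.063]])))
# depth cap
for n in S:
    c=S[n]; u=cap[n][0].astype(int); d=c["range_z"][u[1]-1:u[1]+2,u[0]-2:u[0]+3]; z=np.median(d); p=np.linalg.inv(c["intrinsics"])@[u[0],u[1],1]*z; print(n,"cap depth pt",c["extrinsics"][:3,:3]@p+c["extrinsics"][:3,3])
E
```

```text
scene [[0.6333, 0.1249, 0.01], [0.4471, 0.142, 0.01], [0.426, -0.0718, 0.01]]
side [[0.634, 0.1259, 0.01], [0.4486, 0.1424, 0.01], [0.4263, -0.0724, 0.01]]
['scene'] [ 0.48598195  0.02877261 -0.09326426] [-1.1 -0.3 -0.   0.5  1.2 -1. ]
['side'] [ 0.48643943  0.02950792 -0.09621569] [-1.  -0.6  0.3  0.9  0.7 -0.8]
['scene', 'side'] [ 0.4861845   0.02913216 -0.0948506 ] [-1.3 -0.4 -0.4  0.5  1.1 -0.9 -0.7 -0.6  0.6  0.9  0.9 -1. ]
disc [0.66894848 0.01035517 0.0621834 ] [-0.3  0.1  0.3 -0.1] clampframe [ 0.1837 -0.0014  0.0622] [[0.6675, 0.011, 0.063], [0.6687, 0.0117, 0.063]]
cap [ 0.6229148  -0.22038511  0.10879669] [-0.1  0.   0.1 -0. ] clampframe [ 0.1597 -0.2354  0.1088] [[0.6195, -0.2154, 0.111], [0.6213, -0.2173, 0.111]]
foot [ 0.62567357 -0.2240153   0.00539384] [-0.5  0.1  0.5 -0.1] clampframe [ 0.1628 -0.2388  0.0054] [[0.6315, -0.235, 0.0], [0.63, -0.2293, 0.0]]
mark side [0.48564333 0.03035548 0.01      ] tool to check
scene mark [[288.09274928 275.31076681]] disc [[214.18582764 215.78747421]]
side mark [[273.04742479 271.30618476]] disc [[193.79181987 209.72087386]]
scene cap depth pt [ 0.62261086 -0.21798885  0.11100021]
side cap depth pt [ 0.62346513 -0.22092876  0.11017985]
```

```bash
python3 - <<'E'
from h import *
for n in ["scene","side"]:
    c=np.load(f"pics/{n}0.npz"); d=c["range_z"]; v,u=np.mgrid[:420,:560]; m=d>0
    p=np.linalg.inv(c["intrinsics"])@np.stack([u[m],v[m],np.ones(m.sum())])*d[m]
    P=(c["extrinsics"][:3,:3]@p).T+c["extrinsics"][:3,3]
    for xs in np.arange(.2,1.1,.1):
        print(n,round(xs,1),[ (round(ys,1),round(float(q.max()),2)) for ys in np.arange(-.7,.6,.1) for q in [P[(abs(P[:,0]-xs)<.05)&(abs(P[:,1]-ys)<.05)][:,2]] if len(q)>20])
    am=ray(c,(389,185) if n=="scene" else (363,165),.111);print("amber",am)
    q=P[(P[:,2]>.07)&(np.hypot(P[:,0]-.622,P[:,1]+.219)<.17)]; r=np.hypot(q[:,0]-.622,q[:,1]+.219); print("near bottle tall, beyond 40mm:", (q[r>.04]).round(3)[::40].tolist()[:20])
    q=P[(P[:,2]>.107)&(np.hypot(P[:,0]-.622,P[:,1]+.219)<.04)]; print("cap top pts",len(q),q.min(0),q.max(0),q.mean(0))
E
```

```text
scene 0.2 [(np.float64(-0.6), 0.32), (np.float64(-0.1), 0.46), (np.float64(-0.0), 0.46), (np.float64(0.1), 0.4)]
scene 0.3 [(np.float64(-0.7), 0.33), (np.float64(-0.6), 0.33), (np.float64(-0.4), 0.0), (np.float64(-0.3), 0.02), (np.float64(-0.2), 0.03), (np.float64(-0.1), 0.03), (np.float64(-0.0), 0.45), (np.float64(0.1), 0.37), (np.float64(0.2), 0.01), (np.float64(0.3), 0.01), (np.float64(0.4), 0.13)]
scene 0.4 [(np.float64(-0.7), -0.84), (np.float64(-0.4), 0.0), (np.float64(-0.3), 0.11), (np.float64(-0.2), 0.11), (np.float64(-0.1), 0.01), (np.float64(-0.0), 0.06), (np.float64(0.1), 0.01), (np.float64(0.2), 0.0), (np.float64(0.3), 0.0), (np.float64(0.4), 0.27), (np.float64(0.5), 0.27)]
scene 0.5 [(np.float64(-0.4), 0.02), (np.float64(-0.3), 0.03), (np.float64(-0.2), 0.11), (np.float64(-0.1), 0.06), (np.float64(-0.0), 0.06), (np.float64(0.1), 0.06), (np.float64(0.2), 0.0), (np.float64(0.3), 0.0), (np.float64(0.4), 0.25), (np.float64(0.5), 0.25)]
scene 0.6 [(np.float64(-0.4), 0.03), (np.float64(-0.3), 0.03), (np.float64(-0.2), 0.11), (np.float64(-0.1), 0.06), (np.float64(-0.0), 0.07), 
[... 3760 characters left out ...]
.float64(0.1), 0.34), (np.float64(0.2), 0.21)]
amber [ 0.43018572 -0.21861275  0.111     ]
near bottle tall, beyond 40mm: [[0.78, -0.279, 0.147], [0.751, -0.322, 0.097], [0.75, -0.313, 0.094], [0.747, -0.32, 0.086], [0.749, -0.323, 0.079], [0.749, -0.289, 0.091], [0.757, -0.25, 0.103], [0.749, -0.301, 0.076], [0.756, -0.263, 0.089], [0.76, -0.222, 0.103], [0.758, -0.27, 0.077], [0.762, -0.196, 0.109], [0.762, -0.224, 0.091], [0.757, -0.255, 0.074], [0.765, -0.205, 0.093], [0.788, -0.203, 0.082], [0.785, -0.199, 0.08], [0.761, -0.202, 0.081], [0.453, -0.233, 0.11]]
cap top pts 295 [ 0.59771578 -0.24930688  0.10707235] [ 0.65022786 -0.19237706  0.11346905] [ 0.62327347 -0.21876374  0.11023828]
```

```bash
cat >> h.py <<'E'
from scipy.spatial.transform import Rotation as Rn
def delta(o,target,heading=-0.095):
    R=Rn.from_quat(o["tool_rot"]).as_matrix(); d=R.T@(np.asarray(target)-o["position"])
    h=np.arctan2(R[1,0],R[0,0]); print("pos",o["position"].round(4),"head",h.round(4),"tilt",np.degrees(np.arccos(-R[2,2])).round(2),"F",o["ft_force"].round(1),"w",o["grip_width"].round(4),"t",o["time"])
    print("delta tool",d.round(4),"turn",round(h-heading,4)); return d
E
python3 - <<'E'
from h import *; from rig import robot
delta(robot.get_obs(),[.622,-.220,.25])
c=np.load("pics/side0.npz")
for n in ["scene","side"]:
    c=np.load(f"pics/{n}0.npz"); d=c["range_z"]; v,u=np.mgrid[:420,:560]; m=d>0
    p=np.linalg.inv(c["intrinsics"])@np.stack([u[m],v[m],np.ones(m.sum())])*d[m]
    P=(c["extrinsics"][:3,:3]@p).T+c["extrinsics"][:3,3]
    q=P[(P[:,2]>.15)&(P[:,0]>.45)&(P[:,0]<.88)&(P[:,1]>-.3)&(P[:,1]<.35)]; print(n,len(q),q.min(0),q.max(0)); print(q[q[:,2]>.3].min(0))
E
```

```text
Traceback (most recent call last):
  File "h.py", line 15, in delta
    h=np.arctan2(R[1,0],R[0,0]); print("pos",o["position"].round(4),"head",h.round(4),"tilt",np.degrees(np.arccos(-R[2,2])).round(2),"F",o["ft_force"].round(1),"w",o["grip_width"].round(4),"t",o["time"])
                                                                                                                                                                    ^^^^^^^^^^^^^^^^^^^^^
AttributeError: 'float' object has no attribute 'round'
```

```bash
sed -i 's/o\["grip_width"\].round(4)/round(o["grip_width"],4)/' h.py
python3 - <<'E'
from h import *; from rig import robot
delta(robot.get_obs(),[.622,-.220,.25])
for n in ["scene","side"]:
    c=np.load(f"pics/{n}0.npz"); d=c["range_z"]; v,u=np.mgrid[:420,:560]; m=d>0
    p=np.linalg.inv(c["intrinsics"])@np.stack([u[m],v[m],np.ones(m.sum())])*d[m]
    P=(c["extrinsics"][:3,:3]@p).T+c["extrinsics"][:3,3]
    q=P[(P[:,2]>.15)&(P[:,0]>.45)&(P[:,0]<.88)&(P[:,1]>-.3)&(P[:,1]<.35)]; print(n,len(q),q.min(0),q.max(0)); print(q[q[:,2]>.3].min(0))
E
```

```text
pos [ 0.2012 -0.5912  0.2218] head 0.3278 tilt 0.09 F [-0.5 -0.  -1.2] w 0.0874 t 0.15
delta tool [ 0.5179 -0.216  -0.0277] turn 0.4228
scene 3696 [ 0.76666206 -0.29993622  0.15004538] [0.87983687 0.2989651  0.36854053]
[0.76666206 0.10789022 0.32249165]
side 4251 [ 0.76779113 -0.29998996  0.15001085] [0.87996051 0.25042063 0.36855098]
[0.76779113 0.10705324 0.32047299]
```

send_rows(steps=[0.087, 0.03, -0.0125, -0.005, 0.06, 0.087, 0.075, -0.031, -0.01, 0.15, 0.087, 0.125, -0.052, -0.02, 0.25, 0.087, 0.175, -0.073, -0.028, 0.34, 0.087, 0.225, -0.094, -0.028, 0.4228, 0.087, 0.275, -0.115, -0.028, 0.4228, 0.087, 0.325, -0.136, -0.028, 0.4228, 0.087, 0.375, -0.156, -0.028, 0.4228], force=20)

```text
time: 1.15
position: [0.507, -0.3213, 0.2499]
tool_rot: [0.999, -0.047, -0.0, -0.001]
ft_force: [0.4, -0.5, -0.3]
grip_width: 0.0873
```

```bash
python3 - <<'E'
from h import *; from rig import robot
delta(robot.get_obs(),[.622,-.220,.25])
E
```

```text
pos [ 0.507  -0.3213  0.2499] head -0.095 tilt 0.12 F [ 0.4 -0.5 -0.3] w 0.0873 t 1.15
delta tool [ 0.1049 -0.1118  0.    ] turn -0.0
```

send_rows(steps=[0.087, 0.03, -0.032, 0, 0, 0.087, 0.065, -0.07, 0, 0, 0.087, 0.09, -0.097, 0, 0, 0.087, 0.105, -0.112, 0, 0, 0.087, 0.105, -0.112, 0, 0])

```text
time: 1.78
position: [0.6225, -0.2191, 0.2496]
tool_rot: [0.999, -0.047, -0.001, -0.001]
ft_force: [-0.3, -0.0, -0.5]
grip_width: 0.0869
```

```bash
python3 - <<'E'
from h import *; from rig import robot,cams
import cv2
o=robot.get_obs();delta(o,[.622,-.220,.081])
c=cams.camera("wrist"); cv2.imwrite("pics/w1.png",c["color"][:,:,::-1]); np.savez("pics/w1.npz",**c)
print(proj(c,[[.622,-.22,.111]]))
E
```

```text
pos [ 0.6225 -0.2191  0.2496] head -0.0931 tilt 0.13 F [-0.3 -0.  -0.5] w 0.0869 t 1.775
delta tool [-0.0002  0.0012  0.1686] turn 0.0019
[[275.45045673 196.52156622]]
```

View pics/w1.png

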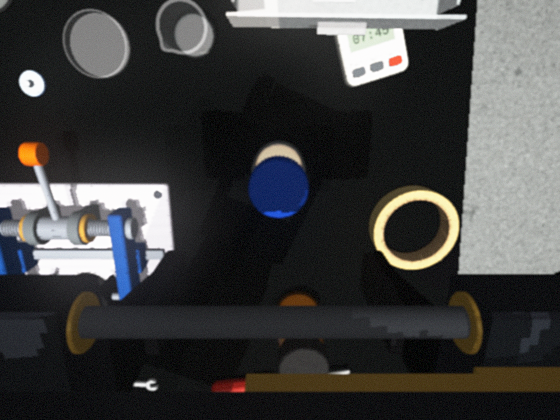

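The wrist view shows the blue cap centred at about (279,188), against a prediction of (275,196). I'll check it with depth.

```bash
python3 - <<'E'
from h import *
import cv2
c=np.load("pics/w1.npz"); d=c["range_z"]; col=c["color"].astype(int)
m=(col[:,:,2]>col[:,:,0]+40)&(col[:,:,2]>60); m[:, :200]=0; m[:,350:]=0
v,u=np.nonzero(m); print(u.min(),u.max(),v.min(),v.max())
p=np.linalg.inv(c["intrinsics"])@np.stack([u,v,np.ones(len(u))])*d[v,u]
P=(c["extrinsics"][:3,:3]@p).T+c["extrinsics"][:3,3]
print(c["extrinsics"][:3,3])
for z in (.08,.1,.104,.108,.112): 
    q=P[(P[:,2]>z)&(P[:,2]<.13)]; print(z,len(q),q.min(0) if len(q) else 0,q.max(0) if len(q) else 0)
for uv in [(u.min(),188),(u.max(),188),(279,v.max()),(279,v.min())]: print(uv,ray(c,uv,.111))
i=cv2.resize(c["color"][140:240,220:340,::-1],None,fx=5,fy=5,interpolation=cv2.INTER_CUBIC);cv2.imwrite("pics/w1c.png",i)
E
```

```text
248 308 157 218
[ 0.70761569 -0.22665968  0.41212435]
0.08 2847 [ 0.60158029 -0.24861329  0.09617308] [ 0.65451921 -0.19703981  0.1135583 ]
0.1 2832 [ 0.60158029 -0.24861329  0.10026566] [ 0.65451921 -0.19703981  0.1135583 ]
0.104 2808 [ 0.60158029 -0.24861329  0.10403092] [ 0.65451921 -0.19703981  0.1135583 ]
0.108 2749 [ 0.60158029 -0.24861329  0.10805141] [ 0.65451921 -0.19703981  0.1135583 ]
0.112 261 [ 0.60430393 -0.24780214  0.11200241] [ 0.65242594 -0.20041907  0.1135583 ]
(np.int64(248), 188) [ 0.63174479 -0.19717902  0.111     ]
(np.int64(308), 188) [ 0.62702469 -0.24856055  0.111     ]
(279, np.int64(218)) [ 0.60208079 -0.22134174  0.111     ]
(279, np.int64(157)) [ 0.65597976 -0.22606455  0.111     ]
```

View pics/w1c.png

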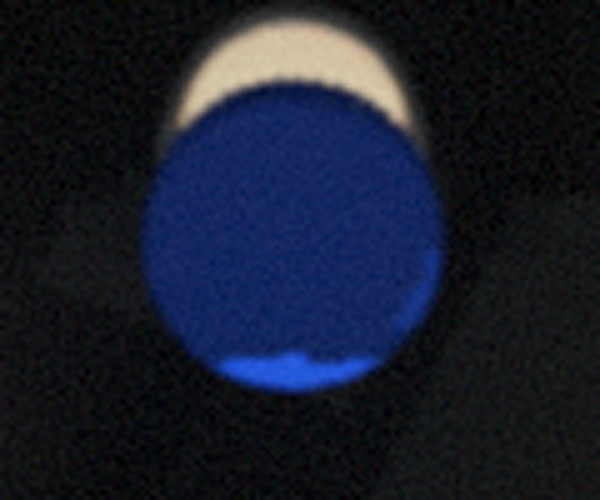

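```bash
python3 - <<'E'
from h import *
c=np.load("pics/w1.npz"); v=[.4862,.0291,-.0949]
print(ray(c,(171,185),.01),clampP(v,[[.138,-.108,.01],[.183,0,.063]]),ray(c,(33,153),.063+.0))
E
```

```text
[ 0.61788991 -0.09984866  0.01      ] [[ 0.61334523 -0.09149059  0.01      ]
 [ 0.66837657  0.01175936  0.063     ]] [0.67341298 0.01077605 0.063     ]
```

send_rows(steps=[0.087, 0.002, 0.0024, 0.03, 0.002, 0.087, 0.002, 0.0024, 0.07, 0.002, 0.087, 0.002, 0.0024, 0.105, 0.002, 0.087, 0.002, 0.0024, 0.13, 0.002, 0.087, 0.002, 0.0024, 0.145, 0.002, 0.087, 0.002, 0.0024, 0.157, 0.002, 0.087, 0.002, 0.0024, 0.1645, 0.002, 0.087, 0.002, 0.0024, 0.1645, 0.002])

```text
time: 2.82
position: [0.623, -0.2224, 0.0851]
tool_rot: [0.999, -0.048, -0.001, -0.001]
ft_force: [0.1, 0.7, 0.5]
grip_width: 0.0869
```

```bash
python3 - <<'E'
from h import *; from rig import robot,cams
import cv2
o=robot.get_obs();delta(o,[.6245,-.2215,.085])
for n in["wrist","side"]:
    c=cams.camera(n); cv2.imwrite(f"pics/{n}2.png",c["color"][:,:,::-1])
i=cv2.imread("pics/side2.png")[80:240,180:380]; cv2.imwrite("pics/side2c.png",cv2.resize(i,None,fx=3.5,fy=3.5))
E
```

```text
pos [ 0.623  -0.2224  0.0851] head -0.0965 tilt 0.15 F [0.1 0.7 0.5] w 0.0869 t 2.825
delta tool [ 0.0014 -0.0011  0.0001] turn -0.0015
```

View pics/wrist2.png

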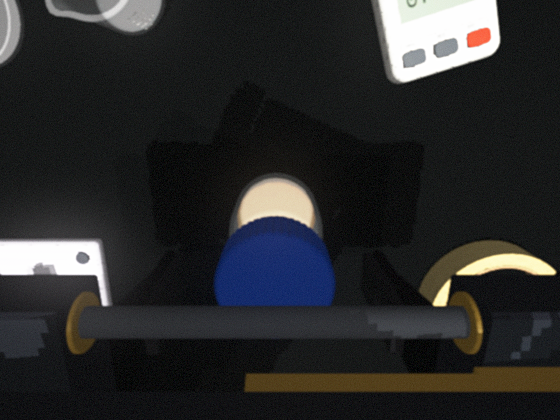

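View pics/side2c.png

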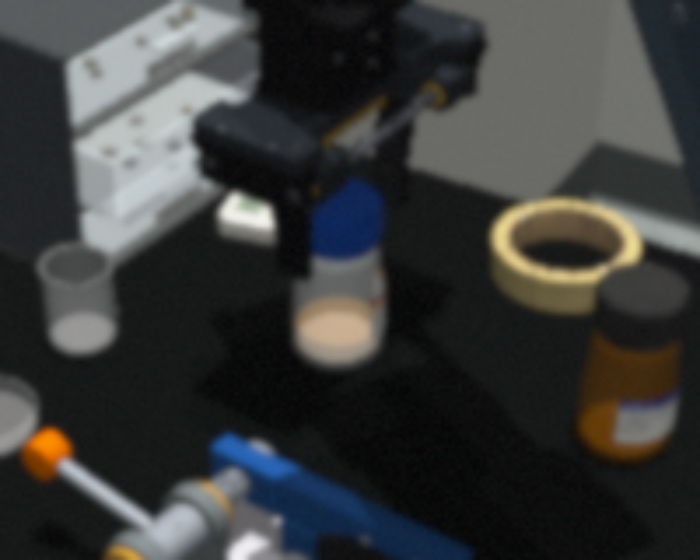

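The fingers straddle the blue cap (wrist cap centre (275,282), fingers at x ≈ 160 and 390). Now I close them.

send_rows(steps=[0.045, 0.001, -0.001, 0, 0, 0.045, 0.001, -0.001, 0, 0, 0.045, 0.001, -0.001, 0, 0, 0.045, 0.001, -0.001, 0, 0, 0.045, 0.001, -0.001, 0, 0, 0.045, 0.001, -0.001, 0, 0], force=20)

```text
time: 3.68
position: [0.6247, -0.2218, 0.0859]
tool_rot: [0.999, -0.048, -0.0, -0.0]
ft_force: [-0.3, -1.1, 0.5]
grip_width: 0.0528
```

send_rows(steps=[0.045, 0, 0, -0.005, 0, 0.045, 0, 0, -0.02, 0, 0.045, 0, 0, -0.05, 0, 0.045, 0, 0, -0.085, 0, 0.045, 0, 0, -0.115, 0, 0.045, 0, 0, -0.13, 0, 0.045, 0, 0, -0.13, 0])

```text
time: 4.55
position: [0.6254, -0.2221, 0.2174]
tool_rot: [0.999, -0.048, 0.001, 0.0]
ft_force: [0.3, 0.3, -2.3]
grip_width: 0.053
```

```bash
python3 - <<'E'
from h import *; from rig import robot,cams
import cv2
o=robot.get_obs();delta(o,[.4875,.0291,.20])
for n in["wrist","side"]:
    c=cams.camera(n); cv2.imwrite(f"pics/{n}3.png",c["color"][:,:,::-1])
E
```

```text
pos [ 0.6254 -0.2221  0.2174] head -0.0963 tilt 0.11 F [ 0.3  0.3 -2.3] w 0.053 t 4.55
delta tool [-0.1614 -0.2368  0.017 ] turn -0.0013
```

View pics/side3.png

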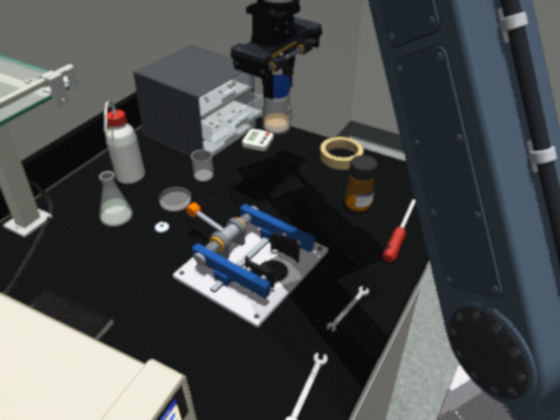

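The bottle is held: the opening is 53 mm, the load is 2.3 N, and the side view shows it hanging upright at (277,105). I'll carry it over the clamp.

send_rows(steps=[0.045, -0.01, -0.015, 0, 0, 0.045, -0.035, -0.051, 0, 0, 0.045, -0.065, -0.095, 0, 0, 0.045, -0.095, -0.139, 0, 0, 0.045, -0.125, -0.184, 0, 0, 0.045, -0.15, -0.22, 0, 0, 0.045, -0.161, -0.237, 0, 0, 0.045, -0.161, -0.237, 0, 0])

```text
time: 5.65
position: [0.4861, 0.0306, 0.2151]
tool_rot: [0.999, -0.047, -0.002, -0.001]
ft_force: [0.7, -0.4, -1.1]
grip_width: 0.0522
```

```bash
python3 - <<'E'
from h import *; from rig import robot,cams
import cv2
o=robot.get_obs();delta(o,[.488,.0291,.097])
for n in["wrist","side","scene"]:
    c=cams.camera(n); cv2.imwrite(f"pics/{n}4.png",c["color"][:,:,::-1]); np.savez(f"pics/{n}4.npz",**c)
    print(n,proj(c,clampP([.4862,.0291,-.0949],[[0,0,.01],[0,0,.131]])).round(0).tolist())
i=np.vstack([cv2.imread(f"pics/{n}4.png")[60:340,150:400] for n in ("side",)]); j=cv2.imread("pics/scene4.png")[60:340,150:400]
cv2.imwrite("pics/c4.png",cv2.resize(np.hstack([i,j]),None,fx=1.6,fy=1.6))
E
```

```text
pos [0.4861 0.0306 0.2151] head -0.0943 tilt 0.24 F [ 0.7 -0.4 -1.1] w 0.0522 t 5.65
delta tool [0.0025 0.0014 0.1181] turn 0.0007
wrist [[276.0, 178.0], [276.0, 216.0]]
side [[273.0, 271.0], [273.0, 220.0]]
scene [[288.0, 275.0], [289.0, 211.0]]
```

View pics/c4.png

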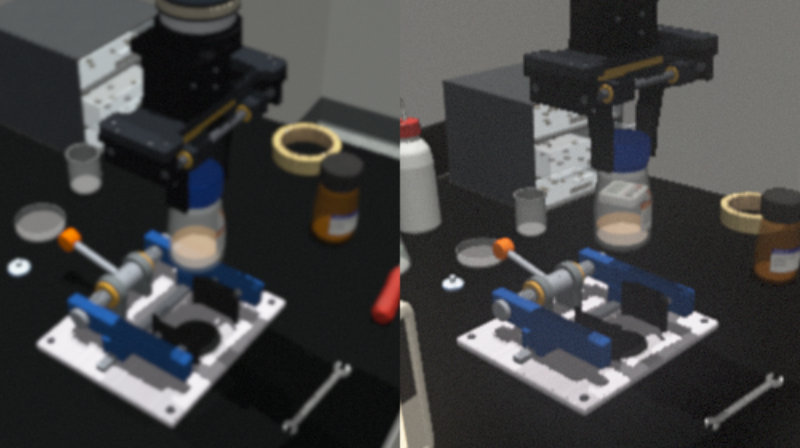

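View pics/wrist4.png

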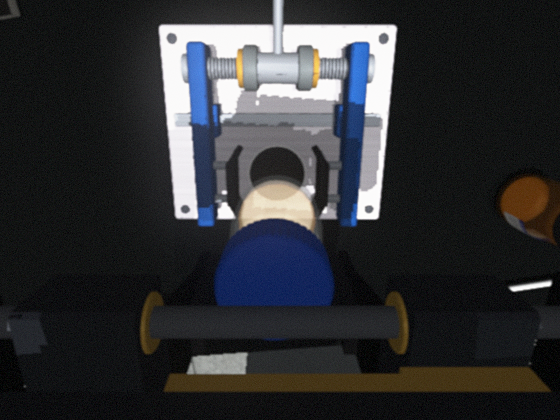

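The wrist view shows the clamp symmetric about u ≈ 277, the mark at (277,173) and the bottle in line with the jaws. I'll lower it.

send_rows(steps=[0.045, 0.0015, 0.001, 0.01, 0.0007, 0.045, 0.002, 0.0014, 0.035, 0.0007, 0.045, 0.0025, 0.0014, 0.055, 0.0007, 0.045, 0.0025, 0.0014, 0.075, 0.0007, 0.045, 0.0025, 0.0014, 0.09, 0.0007, 0.045, 0.0025, 0.0014, 0.1, 0.0007, 0.045, 0.0025, 0.0014, 0.107, 0.0007, 0.045, 0.0025, 0.0014, 0.11, 0.0007])

```text
time: 6.8
position: [0.4904, 0.0269, 0.1053]
tool_rot: [0.999, -0.049, -0.001, -0.0]
ft_force: [0.1, 0.3, -1.3]
grip_width: 0.0526
```

```bash
python3 - <<'E'
from h import *; from rig import robot,cams
import cv2
o=robot.get_obs();delta(o,[.488,.0291,.096])
for n in["wrist","side","scene"]:
    c=cams.camera(n); cv2.imwrite(f"pics/{n}5.png",c["color"][:,:,::-1])
i=cv2.imread("pics/side5.png")[130:330,150:350]; j=cv2.imread("pics/scene5.png")[130:330,170:370]
cv2.imwrite("pics/c5.png",cv2.resize(np.hstack([i,j]),None,fx=2,fy=2))
E
```

```text
pos [0.4904 0.0269 0.1053] head -0.0984 tilt 0.1 F [ 0.1  0.3 -1.3] w 0.0526 t 6.8
delta tool [-0.0026 -0.0019  0.0093] turn -0.0034
```

View pics/c5.png

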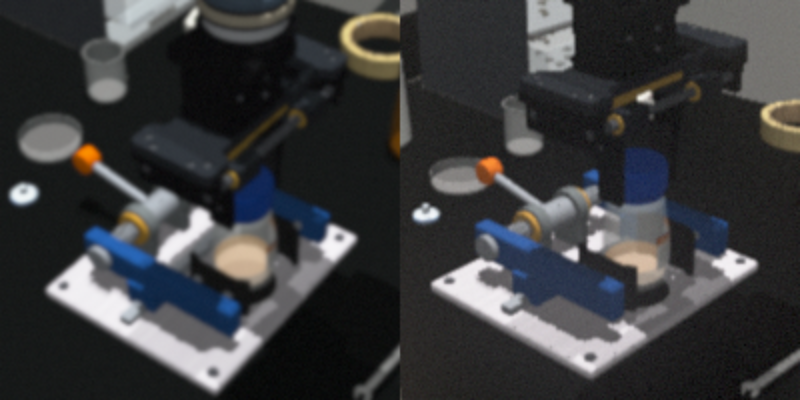

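View pics/wrist5.png

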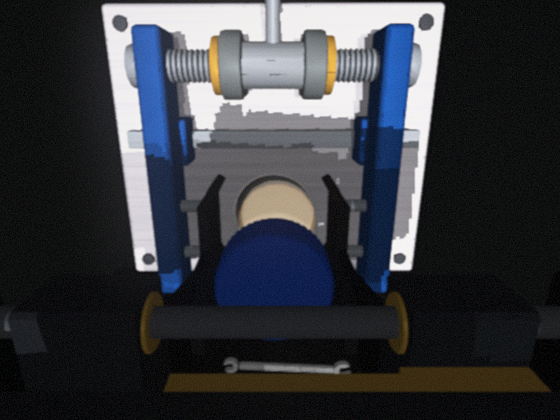

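send_rows(steps=[0.045, -0.0015, -0.001, 0.002, -0.003, 0.045, -0.0025, -0.0019, 0.004, -0.003, 0.045, -0.0025, -0.0019, 0.006, -0.003, 0.045, -0.0025, -0.0019, 0.008, -0.003, 0.045, -0.0025, -0.0019, 0.009, -0.003, 0.045, -0.0025, -0.0019, 0.009, -0.003])

```text
time: 7.7
position: [0.4882, 0.0292, 0.0967]
tool_rot: [0.999, -0.047, -0.001, -0.0]
ft_force: [0.6, -0.4, -1.3]
grip_width: 0.0527
```

```bash
python3 - <<'E'
from h import *; from rig import robot
delta(robot.get_obs(),[.488,.0291,.095])
E
```

```text
pos [0.4882 0.0292 0.0967] head -0.095 tilt 0.08 F [ 0.6 -0.4 -1.3] w 0.0527 t 7.7
delta tool [-0.0001  0.0001  0.0017] turn -0.0
```

Contact isn't certain yet, so I'll go a little further down.

send_rows(steps=[0.045, 0, 0, 0.001, 0, 0.045, 0, 0, 0.002, 0, 0.045, 0, 0, 0.002, 0])

```text
time: 8.07
position: [0.4888, 0.0291, 0.0958]
tool_rot: [0.999, -0.048, 0.0, -0.0]
ft_force: [-2.5, -0.4, 6.9]
grip_width: 0.0526
```

The force rose to +7 N, so the bottle is on the base. I'll release it and retreat upward.

send_rows(steps=[0.06, 0, 0, -0.001, 0, 0.075, 0, 0, -0.001, 0, 0.087, 0, 0, -0.001, 0, 0.087, 0, 0, -0.001, 0, 0.087, 0, 0, -0.001, 0, 0.087, 0, 0, -0.015, 0, 0.087, 0, 0, -0.04, 0, 0.087, 0, 0, -0.07, 0])

```text
time: 9.07
position: [0.4885, 0.0291, 0.167]
tool_rot: [0.999, -0.047, 0.0, -0.0]
ft_force: [1.0, 0.3, 0.3]
grip_width: 0.0873
```

send_rows(steps=[0.087, 0.0, 0, -0.04, 0, 0.087, 0.0, 0, -0.065, 0, 0.087, 0.0, 0, -0.065, 0])

```text
time: 9.45
position: [0.4899, 0.0289, 0.2346]
tool_rot: [0.999, -0.047, 0.003, 0.0]
ft_force: [0.5, 0.0, -0.1]
grip_width: 0.087
```

```bash
python3 - <<'E'
from h import *; from rig import robot,cams
import cv2
o=robot.get_obs();delta(o,clampP([.4872,.0291,-.095],[[.183,0,.20]])[0])
for n in["wrist","side","scene"]:
    c=cams.camera(n); cv2.imwrite(f"pics/{n}6.png",c["color"][:,:,::-1]); np.savez(f"pics/{n}6.npz",**c)
    print(n,proj(c,clampP([.4862,.0291,-.0949],[[0,0,.01],[0,0,.121],[.183,0,.063]])).round(0).tolist())
    d=c["range_z"]; col=c["color"].astype(int); m=(col[:,:,2]>col[:,:,0]+40)&(d>0)
    v,u=np.nonzero(m); p=np.linalg.inv(c["intrinsics"])@np.stack([u,v,np.ones(len(u))])*d[v,u]
    P=(c["extrinsics"][:3,:3]@p).T+c["extrinsics"][:3,3]; q=P[(P[:,2]>.115)&(P[:,2]<.13)&(abs(P[:,0]-.486)<.06)]
    if len(q): print("cap top",len(q),q.min(0).round(4),q.max(0).round(4),((q.min(0)+q.max(0))/2).round(4))
i=cv2.imread("pics/side6.png")[130:330,150:350]; j=cv2.imread("pics/scene6.png")[130:330,170:370]
cv2.imwrite("pics/c6.png",cv2.resize(np.hstack([i,j]),None,fx=2,fy=2))
E
```

```text
pos [0.4899 0.0289 0.2346] head -0.0949 tilt 0.37 F [ 0.5  0.  -0.1] w 0.087 t 9.45
delta tool [1.80e-01 1.00e-04 3.58e-02] turn 0.0001
wrist [[274.0, 180.0], [274.0, 210.0], [275.0, -28.0]]
cap top 3178 [0.4653 0.0022 0.115 ] [0.5182 0.054  0.1236] [0.4918 0.0281 0.1193]
side [[273.0, 271.0], [273.0, 225.0], [194.0, 210.0]]
cap top 576 [0.4622 0.0053 0.115 ] [0.5133 0.0565 0.1242] [0.4878 0.0309 0.1196]
scene [[288.0, 275.0], [289.0, 216.0], [214.0, 216.0]]
cap top 377 [0.4618 0.0078 0.1151] [0.5094 0.0565 0.1229] [0.4856 0.0322 0.119 ]
```

View pics/c6.png

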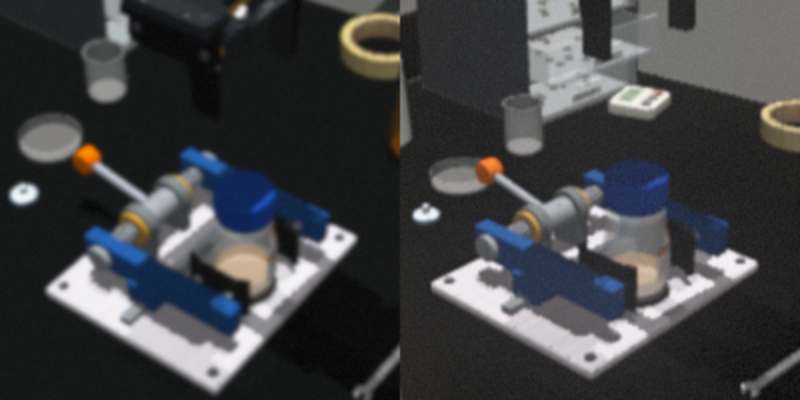

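View pics/wrist6.png

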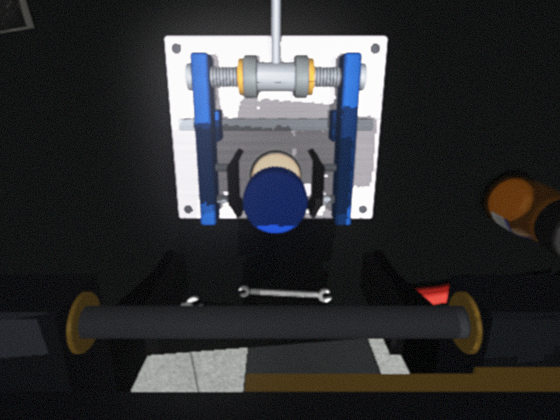

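The bottle stands upright on the mark: the cap centre is within about 3 mm in all views, its top is near 0.120, and the wrist view shows it centred between the pads at (275,200). Next is the handle.

send_rows(steps=[0.05, 0.02, 0, 0, 0, 0.05, 0.055, 0, 0, 0, 0.05, 0.095, 0, 0, 0, 0.05, 0.135, 0, 0.01, 0, 0.05, 0.165, 0, 0.025, 0, 0.05, 0.18, 0, 0.036, 0, 0.05, 0.18, 0, 0.036, 0])

```text
time: 10.48
position: [0.6655, 0.0122, 0.1924]
tool_rot: [0.999, -0.048, -0.003, -0.001]
ft_force: [0.2, -0.5, 0.1]
grip_width: 0.0499
```

```bash
python3 - <<'E'
from h import *; from rig import robot,cams
import cv2
o=robot.get_obs();delta(o,[.669,.0115,.044])
c=cams.camera("wrist"); cv2.imwrite("pics/w7.png",c["color"][:,:,::-1]); np.savez("pics/w7.npz",**c)
d=c["range_z"]; col=c["color"].astype(int); m=(col[:,:,0]>col[:,:,2]+90)&(col[:,:,0]>130)&(d>0)
v,u=np.nonzero(m); p=np.linalg.inv(c["intrinsics"])@np.stack([u,v,np.ones(len(u))])*d[v,u]
P=(c["extrinsics"][:3,:3]@p).T+c["extrinsics"][:3,3]; q=P[(P[:,2]>.055)&(P[:,2]<.09)]
print(len(q),q.min(0),q.max(0),u.min(),u.max(),v.min(),v.max())
print(proj(c,clampP([.4872,.0291,-.095],[[.183,0,.063],[.183,0,.074]])))
E
```

```text
pos [0.6655 0.0122 0.1924] head -0.0951 tilt 0.39 F [ 0.2 -0.5  0.1] w 0.0499 t 10.475
delta tool [0.0046 0.0006 0.1483] turn -0.0001
684 [ 0.57672431 -0.01601722  0.05510739] [0.68503166 0.05126948 0.07605045] 147 436 177 382
[[274.40632544 193.79572232]
 [274.42612071 197.49746929]]
```

View pics/w7.png

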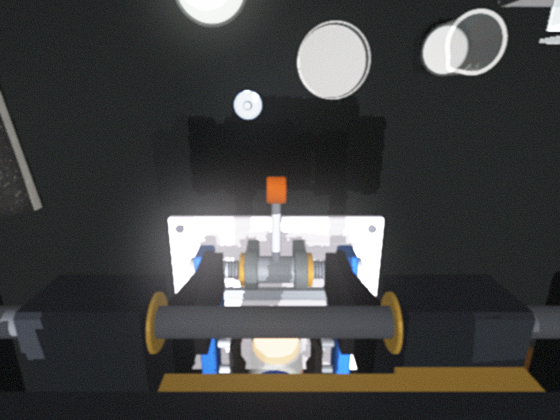

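The disc sits at (276.5,190) in the wrist view, about 1.5 mm towards tool +y of the prediction. I'll descend over it.

send_rows(steps=[0.05, 0.003, 0.001, 0.02, 0, 0.05, 0.0045, 0.0015, 0.05, 0, 0.05, 0.0045, 0.0015, 0.085, 0, 0.05, 0.0045, 0.0015, 0.11, 0, 0.05, 0.0045, 0.0015, 0.13, 0, 0.05, 0.0045, 0.0015, 0.142, 0, 0.05, 0.0045, 0.0015, 0.148, 0, 0.05, 0.0045, 0.0015, 0.148, 0], force=12)

```text
time: 11.52
position: [0.6689, 0.0106, 0.0456]
tool_rot: [0.999, -0.048, -0.003, -0.001]
ft_force: [0.6, 0.3, -0.3]
grip_width: 0.0498
```

```bash
python3 - <<'E'
from h import *; from rig import robot,cams
import cv2
o=robot.get_obs();delta(o,[.669,.0108,.044])
for n in["wrist","side","scene"]:
    c=cams.camera(n); cv2.imwrite(f"pics/{n}8.png",c["color"][:,:,::-1])
i=cv2.imread("pics/side8.png")[130:330,110:310]; j=cv2.imread("pics/scene8.png")[130:330,130:330]
cv2.imwrite("pics/c8.png",cv2.resize(np.hstack([i,j]),None,fx=2,fy=2))
E
```

```text
pos [0.6689 0.0106 0.0456] head -0.095 tilt 0.31 F [ 0.6  0.3 -0.3] w 0.0498 t 11.525
delta tool [ 0.0001 -0.0002  0.0016] turn -0.0
```

View pics/c8.png

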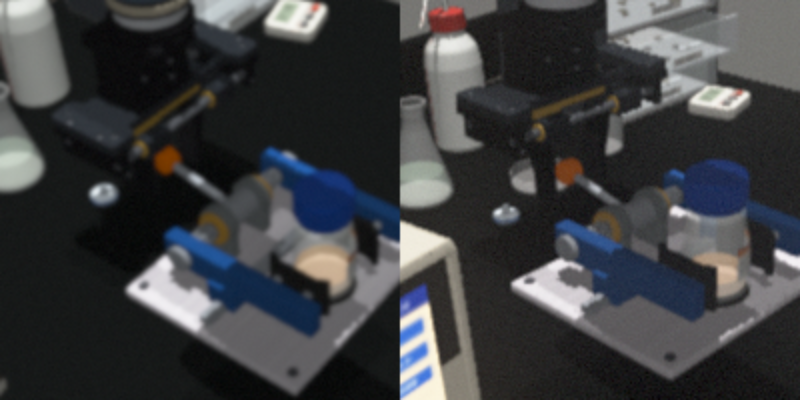

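View pics/wrist8.png

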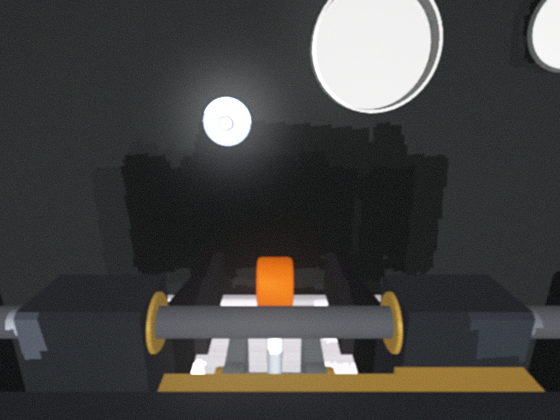

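The disc lies between the fingers (wrist (275,282)), in the same spot the cap had when it was gripped. Now I pinch.

send_rows(steps=[0.035, 0, 0, 0.0016, 0, 0.025, 0, 0, 0.0016, 0, 0.01, 0, 0, 0.0016, 0, 0.01, 0, 0, 0.0016, 0, 0.01, 0, 0, 0.0016, 0, 0.01, 0, 0, 0.0016, 0], force=15)

```text
time: 12.42
position: [0.6695, 0.0104, 0.0448]
tool_rot: [0.999, -0.048, -0.002, -0.0]
ft_force: [-0.1, -1.4, 1.1]
grip_width: 0.0157
```

```bash
python3 - <<'E'
from h import *; from rig import robot
o=robot.get_obs();delta(o,[.669,.0108,.044])
# arc offsets in tool axes (x along clamp x, z down) from start for joint angles
r=.085
for t in np.arange(0,1.8,.07):
    a=np.radians(78)-t; print(round(t,3), round(r*(np.sin(a)-np.sin(np.radians(78))),4), round(-r*(np.cos(a)-np.cos(np.radians(78))),4))
E
```

```text
pos [0.6695 0.0104 0.0448] head -0.0951 tilt 0.23 F [-0.1 -1.4  1.1] w 0.0157 t 12.425
delta tool [-0.0005 -0.0004  0.0008] turn -0.0001
0.0 0.0 -0.0
0.07 -0.0014 -0.0058
0.14 -0.0033 -0.0114
0.21 -0.0055 -0.0169
0.28 -0.0081 -0.0223
0.35 -0.0111 -0.0274
0.42 -0.0144 -0.0324
0.49 -0.0181 -0.037
0.56 -0.0221 -0.0415
0.63 -0.0264 -0.0456
0.7 -0.0309 -0.0494
0.77 -0.0358 -0.0529
0.84 -0.0408 -0.056
0.91 -0.0461 -0.0588
0.98 -0.0515 -0.0612
1.05 -0.0571 -0.0632
1.12 -0.0628 -0.0649
1.19 -0.0686 -0.0661
1.26 -0.0745 -0.0669
1.33 -0.0805 -0.0673
1.4 -0.0864 -0.0673
1.47 -0.0924 -0.0668
1.54 -0.0982 -0.066
1.61 -0.1041 -0.0647
1.68 -0.1098 -0.063
1.75 -0.1154 -0.061
```

Pinched at 15.7 mm. I'll lead it along the arc in three parts, about 0.07 rad per row.

send_rows(steps=[0.01, -0.0014, 0, -0.0058, 0, 0.01, -0.0033, 0, -0.0114, 0, 0.01, -0.0055, 0, -0.0169, 0, 0.01, -0.0081, 0, -0.0223, 0, 0.01, -0.0111, 0, -0.0274, 0, 0.01, -0.0144, 0, -0.0324, 0, 0.01, -0.0181, 0, -0.037, 0, 0.01, -0.0221, 0, -0.0415, 0])

```text
time: 13.42
position: [0.6475, 0.0124, 0.0868]
tool_rot: [0.999, -0.048, -0.002, -0.0]
ft_force: [1.8, -0.8, -3.9]
grip_width: 0.0159
```

```bash
python3 - <<'E'
from h import *; from rig import robot,cams
import cv2
o=robot.get_obs()
def tgt(t,s=np.array([.6693,.0108,.0443])): # start pose + arc
    a=np.radians(78)-t; b=np.radians(78); dx=.085*(np.sin(a)-np.sin(b)); dz=.085*(np.cos(a)-np.cos(b))
    return s+[dx*np.cos(-.095),dx*np.sin(-.095),dz]
for t in (.56,.63,.7,.77,.84,.91,.98,1.05,1.12): delta(o,tgt(t)) if t==.56 else print(t,(Rn.from_quat(o["tool_rot"]).as_matrix().T@(tgt(t)-o["position"])).round(4))
c=cams.camera("side"); cv2.imwrite("pics/s9.png",cv2.resize(c["color"][130:330,110:330,::-1],None,fx=2.5,fy=2.5))
E
```

```text
pos [0.6475 0.0124 0.0868] head -0.095 tilt 0.2 F [ 1.8 -0.8 -3.9] w 0.0159 t 13.425
delta tool [-0.0002 -0.0004  0.001 ] turn -0.0
0.63 [-0.0045 -0.0004 -0.0031]
0.7 [-0.0091 -0.0005 -0.0069]
0.77 [-0.0139 -0.0005 -0.0103]
0.84 [-0.019  -0.0005 -0.0135]
0.91 [-0.0243 -0.0005 -0.0162]
0.98 [-0.0297 -0.0005 -0.0186]
1.05 [-0.0353 -0.0005 -0.0206]
1.12 [-0.0411 -0.0005 -0.0222]
```

View pics/s9.png

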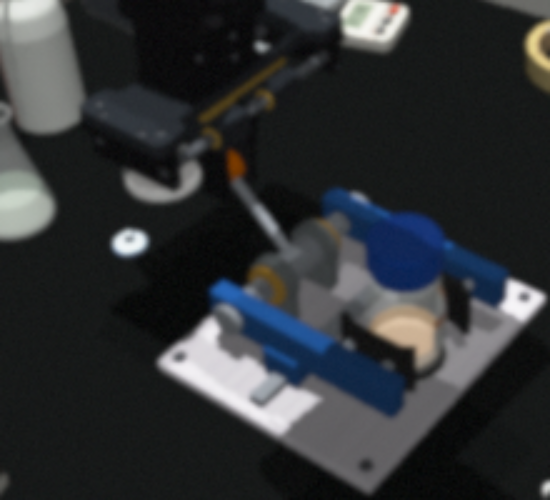

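The handle is following (disc near crop (235,163)) and the forces are low. I'll continue.

send_rows(steps=[0.01, -0.0045, 0, -0.0033, 0, 0.01, -0.0091, 0, -0.0071, 0, 0.01, -0.0139, 0, -0.0105, 0, 0.01, -0.019, 0, -0.0137, 0, 0.01, -0.0243, 0, -0.0164, 0, 0.01, -0.0297, 0, -0.0188, 0, 0.01, -0.0353, 0, -0.0208, 0, 0.01, -0.0411, 0, -0.0224, 0])

```text
time: 14.48
position: [0.606, 0.0164, 0.1101]
tool_rot: [0.999, -0.047, -0.002, -0.0]
ft_force: [2.7, -0.3, -3.1]
grip_width: 0.0156
```

```bash
python3 - <<'E'
from h import *; from rig import robot,cams
import cv2
o=robot.get_obs()
def tgt(t,s=np.array([.6693,.0108,.0443])): # start pose + arc
    a=np.radians(78)-t; b=np.radians(78); dx=.085*(np.sin(a)-np.sin(b)); dz=.085*(np.cos(a)-np.cos(b))
    return s+[dx*np.cos(-.095),dx*np.sin(-.095),dz]
for t in (1.12,1.19,1.26,1.33,1.4,1.47,1.54,1.61,1.68,1.745,1.78): delta(o,tgt(t)) if t==1.12 else print(t,(Rn.from_quat(o["tool_rot"]).as_matrix().T@(tgt(t)-o["position"])).round(4))
c=cams.camera("side"); cv2.imwrite("pics/s10.png",cv2.resize(c["color"][130:330,110:330,::-1],None,fx=2.5,fy=2.5))
E
```

```text
pos [0.606  0.0164 0.1101] head -0.0948 tilt 0.2 F [ 2.7 -0.3 -3.1] w 0.0156 t 14.475
delta tool [ 0.0007 -0.0004  0.0009] turn 0.0002
1.19 [-0.0051 -0.0004 -0.0003]
1.26 [-0.011  -0.0004 -0.0011]
1.33 [-0.0169 -0.0004 -0.0015]
1.4 [-0.0229 -0.0004 -0.0014]
1.47 [-0.0288 -0.0004 -0.001 ]
1.54 [-0.0347 -0.0004 -0.0001]
1.61 [-0.0405 -0.0004  0.0012]
1.68 [-0.0462 -0.0004  0.0029]
1.745 [-0.0514 -0.0004  0.0048]
1.78 [-0.0541 -0.0004  0.006 ]
```

View pics/s10.png

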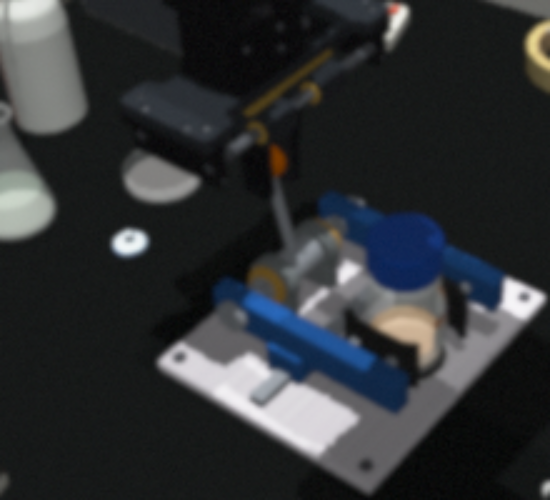

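send_rows(steps=[0.01, -0.0051, 0, -0.0003, 0, 0.01, -0.011, 0, -0.0011, 0, 0.01, -0.0169, 0, -0.0015, 0, 0.01, -0.0229, 0, -0.0014, 0, 0.01, -0.0288, 0, -0.001, 0, 0.01, -0.0347, 0, -0.0001, 0, 0.01, -0.0405, 0, 0.0012, 0, 0.01, -0.0462, 0, 0.0029, 0], force=25)

```text
time: 15.52
position: [0.56, 0.0208, 0.1079]
tool_rot: [0.999, -0.047, -0.001, -0.0]
ft_force: [6.6, -0.1, -1.1]
grip_width: 0.016
```

```bash
python3 - <<'E'
from h import *; from rig import robot,cams
import cv2
o=robot.get_obs()
def tgt(t,s=np.array([.6693,.0108,.0443])): # start pose + arc
    a=np.radians(78)-t; b=np.radians(78); dx=.085*(np.sin(a)-np.sin(b)); dz=.085*(np.cos(a)-np.cos(b))
    return s+[dx*np.cos(-.095),dx*np.sin(-.095),dz]
for t in (1.68,1.745,1.78,1.82): delta(o,tgt(t)) if t==1.68 else print(t,(Rn.from_quat(o["tool_rot"]).as_matrix().T@(tgt(t)-o["position"])).round(4))
for n in ["side","wrist"]:
    c=cams.camera(n); cv2.imwrite(f"pics/{n}11.png",cv2.resize(c["color"][130:330,110:330,::-1],None,fx=2.5,fy=2.5) if n=="side" else c["color"][:,:,::-1])
E
```

```text
pos [0.56   0.0208 0.1079] head -0.0948 tilt 0.11 F [ 6.6 -0.1 -1.1] w 0.016 t 15.525
delta tool [ 0.     -0.0004  0.0005] turn 0.0002
1.745 [-0.0052 -0.0004  0.0025]
1.78 [-0.0079 -0.0004  0.0036]
1.82 [-0.011  -0.0004  0.0051]
```

View pics/side11.png

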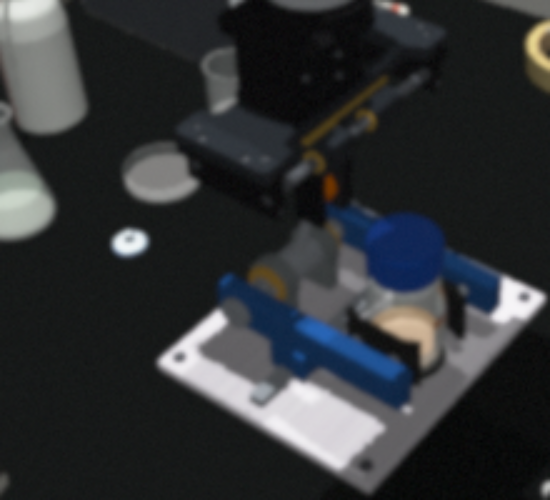

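The handle is past upright and the jaws are drawing in, with the force up to 6.6 N. Now I press gently to the stop.

send_rows(steps=[0.01, -0.003, 0, 0.0012, 0, 0.01, -0.0055, 0, 0.0025, 0, 0.01, -0.0075, 0, 0.0035, 0, 0.01, -0.0075, 0, 0.0035, 0])

```text
time: 16.12
position: [0.5521, 0.0216, 0.1048]
tool_rot: [0.999, -0.047, -0.001, -0.0]
ft_force: [5.1, -0.1, 3.2]
grip_width: 0.0159
```

```bash
python3 - <<'E'
from h import *; from rig import robot,cams
import cv2
o=robot.get_obs()
def tgt(t,s=np.array([.6693,.0108,.0443])): # start pose + arc
    a=np.radians(78)-t; b=np.radians(78); dx=.085*(np.sin(a)-np.sin(b)); dz=.085*(np.cos(a)-np.cos(b))
    return s+[dx*np.cos(-.095),dx*np.sin(-.095),dz]
for t in (1.745,1.78,1.82): delta(o,tgt(t)) if t==1.745 else print(t,(Rn.from_quat(o["tool_rot"]).as_matrix().T@(tgt(t)-o["position"])).round(4))
E
```

```text
pos [0.5521 0.0216 0.1048] head -0.0947 tilt 0.11 F [ 5.1 -0.1  3.2] w 0.0159 t 16.125
delta tool [ 0.0027 -0.0004 -0.0006] turn 0.0003
1.78 [-0.     -0.0004  0.0006]
1.82 [-0.0031 -0.0004  0.002 ]
```

The stop hasn't clearly been felt yet, so I'll go a few mm further.

send_rows(steps=[0.01, -0.0015, 0, 0.0007, 0, 0.01, -0.003, 0, 0.0015, 0, 0.01, -0.0045, 0, 0.0022, 0, 0.01, -0.0045, 0, 0.0022, 0])

```text
time: 16.62
position: [0.5521, 0.0215, 0.1047]
tool_rot: [0.999, -0.048, 0.004, 0.0]
ft_force: [9.3, 0.1, 6.0]
grip_width: 0.0156
```

The arm no longer advances and the force is up to 11 N, so this is the stop. I'll let go and lift away.

send_rows(steps=[0.01, 0, 0, 0, 0, 0.03, 0, 0, 0, 0, 0.05, 0, 0, 0, 0, 0.05, 0, 0, 0, 0, 0.05, 0, 0, -0.01, 0, 0.05, 0, 0, -0.035, 0, 0.05, 0, 0, -0.07, 0, 0.05, 0, 0, -0.11, 0])

```text
time: 17.62
position: [0.5504, 0.0216, 0.2159]
tool_rot: [0.999, -0.048, 0.004, -0.0]
ft_force: [0.6, 0.3, 0.0]
grip_width: 0.0497
```

send_rows(steps=[0.05, 0.02, 0, -0.04, 0, 0.05, 0.05, -0.02, -0.05, 0, 0.05, 0.07, -0.04, -0.05, 0, 0.05, 0.07, -0.04, -0.05, 0])

```text
time: 18.12
position: [0.6244, 0.0558, 0.2671]
tool_rot: [0.999, -0.047, 0.004, -0.0]
ft_force: [0.2, 0.4, -0.2]
grip_width: 0.0498
```

```bash
python3 - <<'E'
from h import *; from rig import robot,cams
import cv2
o=robot.get_obs(); delta(o,o["position"])
v=[.4862,.0291,-.0949]
for n in["wrist","side","scene"]:
    c=cams.camera(n); cv2.imwrite(f"pics/{n}12.png",c["color"][:,:,::-1])
    print(n,"disc pred closed",proj(c,clampP(v,[[.068,0,.124]])).round(1), "at 1.56",proj(c,clampP(v,[[.1+.085*np.sin(np.radians(78)-1.56),0,.045+.085*np.cos(np.radians(78)-1.56)]])).round(1))
    d=c["range_z"]; col=c["color"].astype(int)
    v_,u=np.nonzero((d>0)); p=np.linalg.inv(c["intrinsics"])@np.stack([u,v_,np.ones(len(u))])*d[v_,u]
    P=(c["extrinsics"][:3,:3]@p).T+c["extrinsics"][:3,3]; C=col[v_,u]
    q=P[(C[:,2]>C[:,0]+40)&(P[:,2]>.115)&(P[:,2]<.13)&(abs(P[:,0]-.486)<.06)]
    if len(q): print(" cap top",len(q),((q.min(0)+q.max(0))/2).round(4), "z",q[:,2].mean().round(4))
    k=(C[:,0]>C[:,2]+70)&(C[:,0]>110)&(P[:,2]>.1)&(P[:,2]<.15)&(abs(P[:,0]-.55)<.05)
    if k.any(): print(" disc px",u[k].mean().round(1),v_[k].mean().round(1),P[k].mean(0).round(4))
i=cv2.imread("pics/side12.png")[130:330,150:350]; j=cv2.imread("pics/scene12.png")[130:330,170:370]
cv2.imwrite("pics/c12.png",cv2.resize(np.hstack([i,j]),None,fx=2,fy=2))
E
```

```text
pos [0.6244 0.0558 0.2671] head -0.0935 tilt 0.48 F [ 0.2  0.4 -0.2] w 0.0498 t 18.125
delta tool [0. 0. 0.] turn 0.0015
wrist disc pred closed [[316.4 265.6]] at 1.56 [[317.6 252.5]]
 cap top 371 [0.4924 0.031  0.1191] z 0.12
 disc px 316.5 261.0 [0.5625 0.023  0.132 ]
side disc pred closed [[241. 208.]] at 1.56 [[233.9 202.7]]
 cap top 585 [0.4884 0.0315 0.1201] z 0.1203
 disc px 240.0 206.5 [0.5534 0.026  0.1299]
scene disc pred closed [[258.5 203.1]] at 1.56 [[251.9 198.2]]
 cap top 436 [0.4869 0.0303 0.1193] z 0.1205
 disc px 258.1 201.7 [0.5518 0.0262 0.1284]
```

View pics/c12.png

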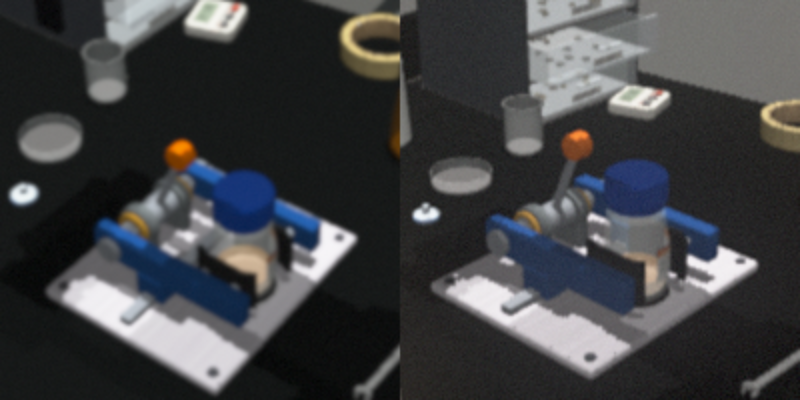

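View pics/wrist12.png

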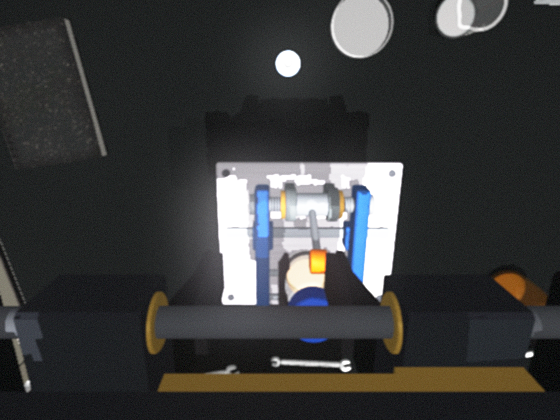

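The disc is at (240,206.5) in the side view and (258,202) in the scene view. It matches the closed-stop prediction to about 1.5 px, where 1.56 rad would sit about 7 px away. The cap is level and on the mark, and the robot is clear, so I'm handing in.

send_rows(steps=[0.05, 0, 0, 0, 0, 0.05, 0, 0, 0, 0, 0.05, 0, 0, 0, 0])

```text
time: 18.65
position: [0.6221, 0.0543, 0.2663]
tool_rot: [0.999, -0.048, 0.003, 0.0]
ft_force: [-0.8, 0.6, -0.6]
grip_width: 0.0499
```

```bash
python3 -c "
from rig import robot,hand_in
print(robot.get_obs()['joint_velocities'].round(3)); hand_in()"
```

```text
[ 0.004  0.004 -0.004  0.002  0.     0.001]
the job is handed in; nothing more can be done
```

The clear bottle is standing on the black mark with the jaws closed on it, and the handle is at its stop. I handed the job in at about 18.7 s of the 64 s allowed; no verdict was reported.

I gripped the blue cap, set the bottle down until the base pushed back with about 7 N, and let go. I then pinched the orange disc and led it along its arc until the arm stopped advancing and the force rose to about 11 N. After that I released it and lifted clear.

**Last checks**
- **Handle:** the disc appeared within about 1.5 px of the predicted closed position in the side and scene views. The 1.56 rad limit would sit about 7 px away. The wrist view, partly blocked by the gripper, was about 5 px off but still on the closed side of that limit.
- **Bottle:** it stands upright, with its cap top at about 0.120 m. That puts the underside about 9 to 10 mm above the bench. The fixed cameras put its centre within about 4 mm of the mark.
- **Robot:** the gripper was clear of everything and the wrist force was near zero.

**Disagreement:** the wrist camera read about 5 mm further in x than the two fixed cameras throughout. I placed the bottle relative to the mark, so this offset largely cancelled out.

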